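# Take the pickling pan off the heat and hold up its basket of rings

## Robot

A 7-joint arm with a two-finger parallel gripper is mounted at the origin on the work surface. World frame = base frame: x ahead of the robot, y to its left, z up, the work surface at z = 0. Lengths are in mm, angles in rad, forces in N, time in s.
With the tool pointing down it reaches from about 400 to 875 mm from the base axis. Payload 4.4 kg.
Tool frame: the origin (TCP) lies at the very end of the fingers, on their centre line; the grasp point (between the pads) lies 19 mm behind it; z points along the fingers, x is the direction in which the jaws open and shut, and the axes are right-handed (so a half turn about z gives the same grasp; the last joint's range is limited). The gripper opens to 85 mm and grips with 20 to 120 N. Pads are 22 mm wide; open, the fingers measure 114 mm over their backs; the gripper's body (76 mm by 85 mm) begins 54 mm behind the grasp point. The pads swing forward as they close: fully open they stand 13 mm farther back than shut.
Start: joints at [-1.291, 0.628, 0.038, 1.517, -0.027, 0.996, -0.02], TCP at [220.293, 611.546, 207.213] pointing down, gripper open.
Joint ranges: [-3.06, 3.06], [-0.37, 2.12], [-1.25, 1.32], [0.18, 2.47], [-1.1, 4.24], [0.23, 1.98], [-2.94, 2.94]. Speed limits (rad/s): [2.57, 2.57, 3.14, 3.14, 3.14, 3.14, 3.14].

## Interface

Orientations are given as a 3x3 rotation matrix whose columns are the frame's x, y, z axes.
In Python, from rig import manip gives the robot as it stands.
- The arm moves only by the tool carry_out, never from a script. Its argument "steps" is a list of rows, each an object of numbers: "dx", "dy", "dz": the shift along the tool's x, y, z in m; "turn": the turn about the tool's z in degrees. In form: [{"dx": .., "dy": .., "dz": .., "turn": ..}, ...]. A call has 1 to 10 rows; each row shifts and turns the commanded pose from where the row before left it, along the tool's axes as they then stand; what a row does not reach is not made up. A row lasts 1/8 s, in which the tool goes at most 62.5 mm and 10.7 degrees, less where a joint would pass 70% of its speed; a pose out of reach is approached as far as the arm can. A call with a gripper value outside its range is refused whole. "jaw" is the opening, from 0 (shut) to 1 (fully open), set as the call begins (left out, the last holds). The fingers move at their own pace and stop on an object; the grip force is fixed at half the most. Time passes only in rows, so rows that do not move let the fingers close. It gives the time, the measured TCP pose, the force and the opening at its end, in the units of the state.
- manip.sense(): the state, without advancing time (a new reading comes with each control period).
- manip.capture(name): name is "scene" or "top"; returns (picture, depth): 480x640x3 uint8, red, green, blue; 480x640 float32, mm along the optical axis (not along the pixel's ray), 0 where there is no reading.
- manip.calibration(name): a dict with "intrinsics" (3x3 intrinsics, pixels), "position" and "orientation" of the camera in the world. Camera axes: x right, y up, looking along -z (the intrinsics and any distortion apply to the point x, -y, -z); pixel columns grow to the right and rows downward; lengths in mm; the calibration is good to about 2 mm. A picture is of the moment at which its call begins. calibration takes no time and is no camera call.
- manip.job_done(): hands the job in, once; it reports no verdict.
The state is a dict: "clock": time; "q": joint angles; "joint_vel": joint speeds; "effort": joint torques, N m; "tool_pos": TCP position; "ee_rot": TCP orientation; "contact_force": force on the tool from outside, world axes, zero at the start; "torque": the same for the moment, N m; "width": opening from 0.0 (shut) to 1.0 (fully open).
Only numpy, scipy, OpenCV 4.12 (cv2) and the standard library are available. Lean on these libraries where they do the work, as an engineer would, in place of code of your own. Each camera call takes 0.05 s, during which the arm holds its last target. There are 200 camera calls.

## Task

Take the blue saucepan off the heat: with the white basket still in it, slide it over the hotplate, without lifting or tipping it, from the red double-ringed heating zone until its foot stands inside the white ring of the resting zone. Then lift the basket out by its orange grip and hold it up level and still, over the pan and a few centimetres clear of its rim, with all three finger rings in it, so that I can look them over. Finish while still holding it there, with nothing else carrying it, and leave the other things on the bench alone.

Things in the scene. Friction and masses are not known exactly. Their poses are not given: they have to be found in the camera images.
- hotplate: Hotplate, 280 (its x) by 480 (its y) by 60 mm high: steel case, flat black glass top 60 mm above the bench, nothing proud of the glass. Fixed to the bench; place and yaw vary. Origin: centre of its underside; its front with two knobs faces its own -x. Its two zones lie 115 mm either side of its centre along its y; either may be the heating one.
- zone_heat: The heating zone: two thin concentric red rings printed flat on the glass, 170 and 150 mm across. The pan starts on it, within about 8 mm of its centre. Origin: its centre, on the glass (z = 0.060).
- zone_rest: The resting zone: one thin white ring printed flat on the glass, 170 mm outside and 162 mm inside diameter. Origin: its centre, on the glass (z = 0.060).
- pan: Blue enamelled saucepan, loose, 0.4 to 0.6 kg, holding only the basket. 140 mm outside diameter, foot 124 mm across, 75 mm high, wall 3 mm, inner floor 5 mm above its underside. Origin: centre of its underside; z up. Straight level black handle along its own -x, roughly towards the robot at the start: 20 mm wide, 14 mm high, 85 to 205 mm from the pan's axis, centre line 50 mm above the underside.
- pan_handle (a point): A point on the centre line of the pan's handle, 120 mm from the pan's axis and 50 mm above its underside; axes as the pan's. There is free space on both sides, and 43 mm down to the glass. Sliding the laden pan sideways from here takes 3 to 8 N.
- basket: White perforated plastic basket, loose, 0.13 kg, standing on the pan's inner floor with about 11 mm of play all round. Round, 100 mm across at the bottom, 112 mm at its rim, wall 45 mm high, floor 3 mm thick. Origin: centre of its underside; z up. A thin stirrup rises from two opposite sides of its rim (its +x and -x) to the orange grip over its centre.
- basket_grip (a point): Centre of the basket's orange grip: a level bar 50 mm long (basket's x), 14 mm wide (its y) and 16 mm high, 118 mm above the basket's underside and over its centre of mass; it stands 48 mm above the pan's rim at the start. Axes as the basket's; the yaw varies.
- ring_a: Silver finger ring, 24 mm outside diameter, 6 mm high, about 10 g, lying loose on the basket's floor. Origin: centre of its underside.
- ring_b: Brass finger ring, 22 mm outside diameter, 6 mm high, about 10 g, lying loose on the basket's floor. Origin: centre of its underside.
- ring_c: Silver finger ring, 23 mm outside diameter, 6 mm high, about 10 g, lying loose on the basket's floor. Origin: centre of its underside.
- cutters: Side cutters with red and black handles, 150 mm long, 60 mm wide, 15 mm high, lying loose on the bench to the left of the hotplate; to be left alone. Origin: under their pivot; handles to their -x.
- small_bin: Small empty grey plastic bin, 142 by 112 by 90 mm high, loose on the bench to the right of the hotplate; to be left alone. Origin: centre of its underside.
- file: Hand file with yellow handle, 212 mm long, 22 mm high, lying loose on the bench to the left of the hotplate; to be left alone. Origin: under the end of its handle; blade to its +x.
There are look-alikes about, which are no part of the job. What is shaped like the basket but purple or turquoise is not meant.

How it is judged:
By the outcome, as a careful person would: the job done as asked, in the order asked, and still so for the second after the job is handed in, while the arm keeps its last pose, push and grip.
It also fails if it takes over 56 s, if anything falls off the work surface, if the arm or the gripper's body presses on something with over 40 N, if the wrist force passes 120 N, or if a joint passes its speed limit or range.

## Working session

There is one attempt and no reset: what is moved stays moved. The work goes in short steps, Python scripts to look and compute and a tool call to move; the robot and the scene stay as the last step left them, time stands still between calls to the robot, and variables do not carry over. Pictures are saved under pics/ and viewed, about 8 in all and at most 12, crops included, and the job is handed in when it is done.

Besides the shell and the picture viewer there is one more tool, called as a command line: name --argument value ..., lists and objects as JSON in quotes. carry_out: Moves the arm, as the interface text tells. Its arguments: {"type":"object","properties":{"steps":{"type":"array","items":{"type":"object","properties":{"dx":{"type":"number"},"dy":{"type":"number"},"dz":{"type":"number"},"turn":{"type":"number"}}}},"jaw":{"type":"number"}},"required":["steps"]}

```bash
ls; mkdir -p pics; cat > h.py <<'E'
import numpy as np, cv2
from rig import manip
def cap(n):
    p,d=manip.capture(n); return p,d,manip.calibration(n)
def ray(c,u,v):
    K=np.array(c["intrinsics"]);R=np.array(c["orientation"])
    x=(u-K[0,2])/K[0,0]; y=(v-K[1,2])/K[1,1]
    return np.array(c["position"]),R@np.array([x,-y,-1.0])
def onz(c,u,v,z):
    o,d=ray(c,u,v); return o+d*(z-o[2])/d[2]
def cloud(c,dep):
    v,u=np.mgrid[0:dep.shape[0],0:dep.shape[1]]
    K=np.array(c["intrinsics"]);R=np.array(c["orientation"])
    P=np.stack([(u-K[0,2])/K[0,0]*dep,-(v-K[1,2])/K[1,1]*dep,-dep],-1)
    return P@R.T+np.array(c["position"])
def save(n,p): cv2.imwrite("pics/"+n+".png",p[...,::-1])
E
python3 - <<'E'
from h import *
print(manip.sense())
for n in("scene","top"):
    p,d,c=cap(n); save(n+"0",p); np.savez(n+"0",p=p,d=d); print(n,c,(d>0).mean())
E
```

```text
pics
{'clock': 0.0, 'q': array([-1.29077675,  0.629356  ,  0.03843665,  1.51835721, -0.02699566,
        0.99632203, -0.02001091]), 'joint_vel': array([-6.15419166e-04,  4.37326428e-05, -1.44897916e-03,  8.00000156e-04,
        2.75665614e-04, -1.09422804e-03,  6.72555017e-04]), 'effort': array([ 2.02513929e-04, -5.63420534e+01,  1.22689292e+00, -1.93450874e+01,
        1.11441925e-02,  1.04713466e-02,  1.03055774e-05]), 'tool_pos': array([220.07187157, 610.89374847, 206.28610629]), 'ee_rot': array([[ 3.38971010e-01,  9.40796610e-01, -6.27486092e-04],
       [ 9.40794850e-01, -3.38971590e-01, -1.81955669e-03],
       [-1.92453273e-03,  2.64412866e-05, -9.99998148e-01]]), 'contact_force': array([ 0.33648163,  0.04688423, -0.14672259]), 'torque': array([0.00425015, 0.01073004, 0.05707324]), 'width': 0.999121012211437}
scene {'intrinsics': array([[567.95248706,   0.        , 323.14598793],
       [  0.        , 567.95248706, 237.379045  ],
       [  0.        ,   0.        ,   1.        ]]), 'position': array([1430.37610102,  151.46186305, 1305.36892478]), 'orientation': array([[-0.17066657, -0.80339178,  0.57046873],
       [ 0.98529604, -0.13442517,  0.10545893],
       [-0.00803949,  0.58007889,  0.81452062]])} 0.9961783854166667
top {'intrinsics': array([[439.55689888,   0.        , 319.12354669],
       [  0.        , 439.55689888, 240.05870491],
       [  0.        ,   0.        ,   1.        ]]), 'position': array([ 427.51215859,   12.32357037, 1091.89530905]), 'orientation': array([[ 0.02353894,  0.98201543, -0.18732758],
       [-0.99915293,  0.02943543,  0.02875734],
       [ 0.03375422,  0.18649198,  0.98187647]])} 0.9959635416666667
```

View pics/top0.png

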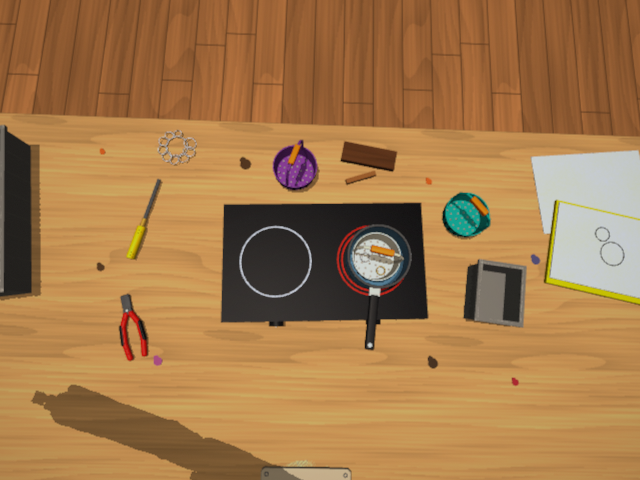

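View pics/scene0.png

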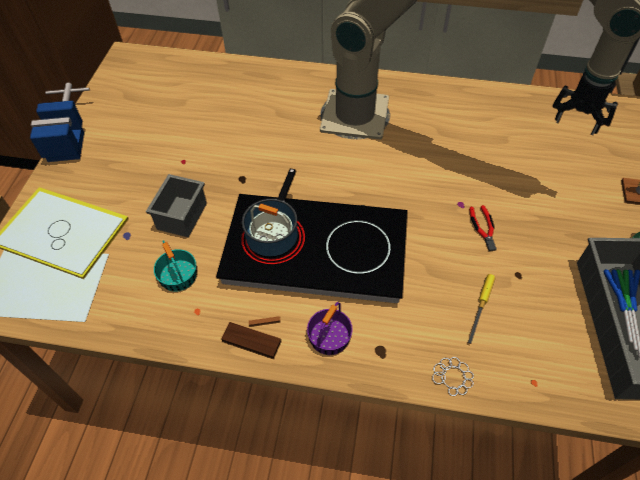

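Top view: white ring at (276,261), pan body at about (378,257) on the red rings, handle running to (370,346), orange grip at (383,252). The purple (295,167) and turquoise (467,215) baskets are decoys. Scene view: white ring at (358,247), pan at (270,228), grip at (265,209).

```bash
cat > meas.py <<'E'
from h import *
def ringfit(c,m,z):
    v,u=np.nonzero(m); P=np.array([onz(c,a,b,z)[:2] for a,b in zip(u,v)])
    A=np.c_[2*P,np.ones(len(P))]; s=np.linalg.lstsq(A,(P**2).sum(1),rcond=None)[0]
    return s[:2],np.sqrt(s[2]+s[0]**2+s[1]**2),len(P)
def circ(P):
    # robust circle fit
    for _ in range(6):
        A=np.c_[2*P,np.ones(len(P))]; s=np.linalg.lstsq(A,(P**2).sum(1),rcond=None)[0]
        r=np.sqrt(s[2]+s[0]**2+s[1]**2); e=abs(np.hypot(*(P-s[:2]).T)-r); P=P[e<max(3,2*np.median(e))]
    return s[:2].round(1),round(r,1),len(P)
def analyse(n,p,d,c):
    W=cloud(c,d); hsv=cv2.cvtColor(p,cv2.COLOR_RGB2HSV); H,S,V=[hsv[...,i].astype(int) for i in range(3)]
    X,Y,Z=[W[...,i] for i in range(3)]
    plate=(X>350)&(X<780)&(Y>-200)&(Y<330)
    m=plate&(abs(Z-60)<8)&(S<60)&(V>110); 
    k,l,st,_=cv2.connectedComponentsWithStats(m.astype(np.uint8))
    j=[i for i in range(1,k) if max(st[i,2:4])>40]
    for i in j: print(n,"white",ringfit(c,l==i,60),st[i])
    glass=plate&(abs(Z-60)<8)&(V<60)
    m=plate&(abs(Z-60)<8)&((H<8)|(H>172))&(S>150)&(V>80); print(n,"red",ringfit(c,m,60))
    m=plate&(abs(Z-135)<5)&(Y<150); P=W[m][:,:2]; q=np.median(P,0); P=P[np.hypot(*(P-q).T)<120]; print(n,"rim",circ(P),W[m][:,2].mean())
    m=plate&(H>8)&(H<20)&(S>180)&(V>120)&(Z>150)&(Z<320)
    k,l,st,_=cv2.connectedComponentsWithStats(m.astype(np.uint8))
    i=1+np.argmax(st[1:,4]); g=W[l==i]; px=np.argwhere(l==i)[:,::-1].astype(np.float32)
    print(n,"grip",g.mean(0).round(1),"z",np.percentile(g[:,2],[5,50,95]).round(1),st[i])
    top=np.percentile(g[:,2],50)
    Q=np.array([onz(c,a,b,top)[:2] for a,b in px],np.float32)
    r=cv2.minAreaRect(Q); b=cv2.PCACompute(Q,None)[1][0]; print(" rect",r,"axis deg",np.degrees(np.arctan2(b[1],b[0])))
    m=plate&(V<70)&(Z>95)&(Z<128)&(X<560)&(abs(Z-117)<8); 
    k,l,st,_=cv2.connectedComponentsWithStats(m.astype(np.uint8)); i=1+np.argmax(st[1:,4]); h=W[l==i]
    Q=np.array([onz(c,u,v,117)[:2] for v,u in np.argwhere(l==i)],np.float32); b=cv2.PCACompute(Q,None)[1][0]
    print(n,"handle",st[i],h.mean(0).round(1),Q.min(0),Q.max(0),Q.mean(0),"deg",np.degrees(np.arctan2(b[1],b[0])),cv2.minAreaRect(Q))
E
python3 - <<'E'
from meas import *
for n in("top","scene"):
    z=np.load(n+"0.npz"); analyse(n,z["p"],z["d"],manip.calibration(n))
E
```

```text
top white (array([571.57631182,  84.82811924]), np.float64(82.77437846344148), 535) [239 226  73  72 535]
top red (array([ 582.06247957, -146.88521656]), np.float64(80.49667613600582), 514)
top rim (array([ 578.4, -149.3]), np.float64(68.5), 349) 136.4786281115709
top grip [ 581.  -146.3  190.3] z [187.4 190.4 192.7] [371 246  23  10 141]
 rect ((580.970947265625, -146.16024780273438), (47.50104522705078, 13.30378532409668), 78.22657012939453) axis deg 78.43541
top handle [365 295  14  55 437] [ 439.4 -135.7  115.7] [ 376.79233 -149.65576] [ 493.1605  -121.15538] [ 439.36505 -135.51674] deg -6.363622 ((434.9510803222656, -135.5615234375), (20.541250228881836, 116.0888442993164), 84.88937377929688)
scene white (array([570.23362001,  85.87493368]), np.float64(82.7665651808509), 263) [326 221  65  52 263]
scene red (array([ 579.6042857 , -143.24361661]), np.float64(78.31598759465716), 311)
scene rim (array([ 579.9, -145.8]), np.float64(68.4), 233) 135.14213501010983
scene grip [ 582.3 -144.9  189.1] z [185.2 188.9 193.4] [259 204  19   9  87]
 rect ((582.0733642578125, -145.07208251953125), (48.37289810180664, 13.467357635498047), 77.06298065185547) axis deg 76.7853
scene handle [278 169  18  32 208] [ 440.6 -133.2  115.8] [ 379.05707 -145.90126] [ 494.43307 -119.22469] [ 441.68533 -132.86441] deg -5.200442 ((436.4139404296875, -132.62933349609375), (19.82027244567871, 115.7629165649414), 85.68214416503906)
```

Both views agree to within about 3 mm: pan near (579,-147.5), yaw -5.5°, and rest ring at (571,85). The ring and rim radii also match the given sizes. I'll turn the jaws across the handle and travel high.

carry_out --steps '[{"turn":-7.15},{"turn":-7.15},{"dx":-0.04,"dy":0.034},{"dx":-0.04,"dy":0.034},{"dx":-0.04,"dy":0.034},{"dx":-0.04,"dy":0.034},{"dx":-0.04,"dy":0.034},{"dx":-0.04,"dy":0.034},{"dx":-0.04,"dy":0.034},{"dx":-0.04,"dy":0.034}]' --jaw 1.0

```text
schema error: expected keys dx, dy, dz, turn
```

carry_out --steps '[{"dx":0,"dy":0,"dz":0,"turn":-7.15},{"dx":0,"dy":0,"dz":0,"turn":-7.15},{"dx":-0.04,"dy":0.034,"dz":0,"turn":0},{"dx":-0.04,"dy":0.034,"dz":0,"turn":0},{"dx":-0.04,"dy":0.034,"dz":0,"turn":0},{"dx":-0.04,"dy":0.034,"dz":0,"turn":0},{"dx":-0.04,"dy":0.034,"dz":0,"turn":0},{"dx":-0.04,"dy":0.034,"dz":0,"turn":0},{"dx":-0.04,"dy":0.034,"dz":0,"turn":0},{"dx":-0.04,"dy":0.034,"dz":0,"turn":0}]' --jaw 1.0

```text
clock: 1.35
tool_pos: [460.9, 265.3, 207.0]
ee_rot: [[0.096, 0.995, -0.0], [0.995, -0.096, -0.0], [-0.0, -0.0, -1.0]]
contact_force: [1.1, 0.4, 0.2]
width: 0.996
```

carry_out --steps '[{"dx":-0.04,"dy":0.0035,"dz":0,"turn":0},{"dx":-0.04,"dy":0.0035,"dz":0,"turn":0},{"dx":-0.04,"dy":0.0035,"dz":0,"turn":0},{"dx":-0.04,"dy":0.0035,"dz":0,"turn":0},{"dx":-0.04,"dy":0.0035,"dz":0,"turn":0},{"dx":-0.04,"dy":0.0035,"dz":0,"turn":0},{"dx":-0.04,"dy":0.0035,"dz":0,"turn":0},{"dx":-0.04,"dy":0.0035,"dz":0,"turn":0},{"dx":-0.04,"dy":0.0035,"dz":0,"turn":0},{"dx":-0.04,"dy":0.0035,"dz":0,"turn":0}]'

```text
clock: 2.6
tool_pos: [456.4, -135.9, 207.0]
ee_rot: [[0.096, 0.995, -0.0], [0.995, -0.096, 0.0], [0.0, -0.0, -1.0]]
contact_force: [-0.4, -0.5, -0.7]
width: 1.003
```

carry_out --steps '[{"dx":0,"dy":0,"dz":0,"turn":0}]'

```text
clock: 2.72
tool_pos: [456.0, -138.2, 207.0]
ee_rot: [[0.102, 0.995, -0.001], [0.995, -0.102, -0.002], [-0.002, -0.0, -1.0]]
contact_force: [0.2, 1.3, 1.4]
width: 1.001
```

carry_out --steps '[{"dx":0.002,"dy":0.001,"dz":0.02,"turn":0},{"dx":0,"dy":0,"dz":0.025,"turn":0},{"dx":0,"dy":0,"dz":0.025,"turn":0},{"dx":0,"dy":0,"dz":0.025,"turn":0},{"dx":0,"dy":0,"dz":0.015,"turn":0},{"dx":0,"dy":0,"dz":0.006,"turn":0},{"dx":0,"dy":0,"dz":0,"turn":0}]'

```text
clock: 3.6
tool_pos: [457.8, -132.1, 91.1]
ee_rot: [[0.095, 0.995, -0.001], [0.995, -0.095, 0.0], [0.0, -0.001, -1.0]]
contact_force: [-1.0, -0.4, 0.0]
width: 0.999
```

```bash
python3 - <<'E'
from meas import *
p,d,c=cap("scene"); crop=cv2.resize(p[140:290,200:400],None,fx=3,fy=3,interpolation=cv2.INTER_CUBIC)
save("s1",crop); s=manip.sense(); print(s["tool_pos"],s["contact_force"])
E
```

```text
[ 458.12224954 -132.34106665   91.46086938] [-1.12286385 -0.25022396  0.58534881]
```

View pics/s1.png

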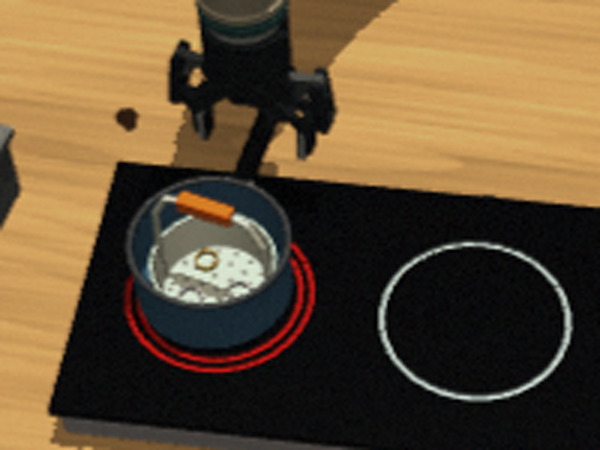

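The scene crop shows the open fingers at (205,120) and (310,130) straddling the handle at about (262,140). Next I'll shift about 3 mm to centre on the handle, then close.

carry_out --steps '[{"dx":-0.0035,"dy":0,"dz":0,"turn":0},{"dx":0,"dy":0,"dz":0,"turn":0}]'

```text
clock: 3.9
tool_pos: [457.9, -136.7, 91.7]
ee_rot: [[0.097, 0.995, 0.001], [0.995, -0.097, -0.0], [-0.0, 0.001, -1.0]]
contact_force: [-0.4, 0.1, -0.0]
width: 0.999
```

carry_out --steps '[{"dx":0,"dy":0,"dz":0,"turn":0},{"dx":0,"dy":0,"dz":0,"turn":0},{"dx":0,"dy":0,"dz":0,"turn":0},{"dx":0,"dy":0,"dz":0,"turn":0},{"dx":0,"dy":0,"dz":0,"turn":0},{"dx":0,"dy":0,"dz":0,"turn":0}]' --jaw 0.0

```text
clock: 4.65
tool_pos: [457.5, -136.2, 91.4]
ee_rot: [[0.096, 0.995, 0.0], [0.995, -0.096, 0.0], [0.0, 0.0, -1.0]]
contact_force: [-2.0, 0.6, 5.3]
width: 0.188
```

carry_out --steps '[{"dx":0.004,"dy":-0.0005,"dz":0,"turn":0},{"dx":0.008,"dy":-0.001,"dz":0,"turn":0},{"dx":0.012,"dy":-0.0016,"dz":0,"turn":0},{"dx":0.012,"dy":-0.0016,"dz":0,"turn":0},{"dx":0.012,"dy":-0.0016,"dz":0,"turn":0},{"dx":0.012,"dy":-0.0016,"dz":0,"turn":0}]'

```text
clock: 5.4
tool_pos: [456.4, -77.3, 91.4]
ee_rot: [[0.1, 0.995, 0.002], [0.995, -0.1, -0.002], [-0.002, 0.002, -1.0]]
contact_force: [0.6, -6.4, 1.2]
width: 0.184
```

carry_out --steps '[{"dx":0.012,"dy":-0.0016,"dz":0.0003,"turn":0},{"dx":0.012,"dy":-0.0016,"dz":0,"turn":0},{"dx":0.012,"dy":-0.0016,"dz":0,"turn":0},{"dx":0.012,"dy":-0.0016,"dz":0,"turn":0},{"dx":0.012,"dy":-0.0016,"dz":0,"turn":0},{"dx":0.012,"dy":-0.0016,"dz":0,"turn":0},{"dx":0.012,"dy":-0.0016,"dz":0,"turn":0}]'

```text
clock: 6.28
tool_pos: [453.1, 7.4, 91.0]
ee_rot: [[0.1, 0.995, 0.002], [0.995, -0.1, -0.002], [-0.002, 0.002, -1.0]]
contact_force: [0.3, -5.9, 2.7]
width: 0.186
```

carry_out --steps '[{"dx":0.012,"dy":-0.0016,"dz":0,"turn":0},{"dx":0.012,"dy":-0.0016,"dz":0,"turn":0},{"dx":0.012,"dy":-0.0016,"dz":0,"turn":0},{"dx":0.012,"dy":-0.0016,"dz":0,"turn":0},{"dx":0.012,"dy":-0.0016,"dz":0,"turn":0},{"dx":0.012,"dy":-0.0016,"dz":0,"turn":0},{"dx":0.01,"dy":-0.0016,"dz":0,"turn":0},{"dx":0.005,"dy":0,"dz":0,"turn":0},{"dx":0,"dy":0,"dz":0,"turn":0},{"dx":0,"dy":0,"dz":0,"turn":0}]'

```text
clock: 7.52
tool_pos: [449.7, 95.4, 90.9]
ee_rot: [[0.098, 0.995, 0.0], [0.995, -0.098, -0.001], [-0.001, 0.0, -1.0]]
contact_force: [0.6, -5.9, 3.7]
width: 0.189
```

```bash
python3 - <<'E'
from meas import *
a=cap("scene"); b=cap("top")
save("s2",np.hstack([cv2.resize(x,None,fx=2.4,fy=2.4,interpolation=cv2.INTER_CUBIC) for x in (a[0][140:300,240:400],b[0][180:340,200:360])]))
for n,(p,d,c) in (("scene",a),("top",b)):
    W=cloud(c,d); m=(abs(W[...,2]-136)<4)&(abs(W[...,0]-575)<95)&(abs(W[...,1]-85)<95); print(n,circ(W[m][:,:2]),np.linalg.lstsq(np.c_[W[m][:,:2],np.ones(m.sum())],W[m][:,2],rcond=None)[0])
    hsv=cv2.cvtColor(p,cv2.COLOR_RGB2HSV).astype(int); m=(hsv[...,0]>8)&(hsv[...,0]<20)&(hsv[...,1]>180)&(hsv[...,2]>110)&(W[...,2]>150)&(W[...,2]<220)&(abs(W[...,0]-575)<95)&(abs(W[...,1]-85)<95)
    g=W[m]; z=np.median(g[:,2]); Q=np.array([onz(c,u,v,z)[:2] for v,u in np.argwhere(m)],np.float32); print("grip",z,cv2.minAreaRect(Q),len(Q))
E
```

```text
scene (array([571.6,  79.6]), np.float64(68.6), 268) [ 7.25190279e-03 -1.70073517e-03  1.32237575e+02]
grip 189.82794837299082 ((574.0311279296875, 81.82048034667969), (50.379051208496094, 18.636201858520508), 66.88770294189453) 92
top (array([570.1,  76.3]), np.float64(68.6), 395) [ 9.52681465e-03 -6.48517205e-03  1.31785058e+02]
grip 190.79085368818755 ((572.4349975585938, 79.56248474121094), (47.733089447021484, 12.323320388793945), 75.53365325927734) 113
```

View pics/s2.png

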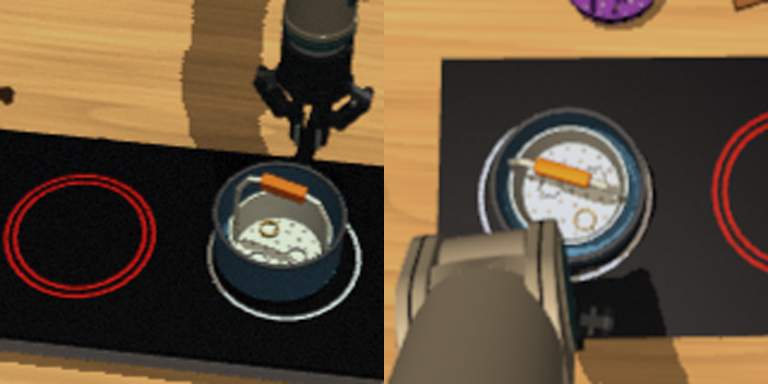

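The pan stands inside the white ring but about 7 mm short in y: pan at about (571,78), ring at (571,85). All three rings are still in the basket. I'll nudge it on by 8 mm, then release and rise.

carry_out --steps '[{"dx":0.004,"dy":0,"dz":0,"turn":0},{"dx":0.004,"dy":0,"dz":0,"turn":0},{"dx":0,"dy":0,"dz":0,"turn":0},{"dx":0,"dy":0,"dz":0,"turn":0}]'

```text
clock: 8.12
tool_pos: [450.2, 103.3, 90.8]
ee_rot: [[0.098, 0.995, -0.0], [0.995, -0.098, -0.001], [-0.001, -0.0, -1.0]]
contact_force: [-0.1, -5.5, 3.9]
width: 0.185
```

carry_out --steps '[{"dx":0,"dy":0,"dz":0,"turn":0},{"dx":0,"dy":0,"dz":0,"turn":0},{"dx":0,"dy":0,"dz":0,"turn":0},{"dx":0,"dy":0,"dz":0,"turn":0},{"dx":0,"dy":0,"dz":0,"turn":0},{"dx":0,"dy":0,"dz":0,"turn":0}]' --jaw 1.0

```text
clock: 8.88
tool_pos: [450.3, 104.6, 90.9]
ee_rot: [[0.096, 0.995, -0.0], [0.995, -0.096, 0.0], [0.0, -0.0, -1.0]]
contact_force: [0.8, 0.0, 0.1]
width: 1.001
```

carry_out --steps '[{"dx":0,"dy":0,"dz":-0.015,"turn":0},{"dx":0,"dy":0,"dz":-0.03,"turn":0},{"dx":0,"dy":0,"dz":-0.04,"turn":0},{"dx":0,"dy":0,"dz":-0.04,"turn":0},{"dx":0,"dy":0,"dz":-0.03,"turn":0},{"dx":0,"dy":0,"dz":0,"turn":0}]'

```text
clock: 9.62
tool_pos: [451.8, 105.0, 247.9]
ee_rot: [[0.096, 0.995, 0.005], [0.995, -0.096, 0.002], [0.002, 0.005, -1.0]]
contact_force: [0.7, -0.1, -0.1]
width: 1.0
```

```bash
cat > m2.py <<'E'
from meas import *
def go():
  a=cap("scene"); b=cap("top")
  for n,(p,d,c) in (("scene",a),("top",b)):
    W=cloud(c,d); m=(abs(W[...,2]-136)<4)&(abs(W[...,0]-575)<95)&(abs(W[...,1]-85)<95); print(n,circ(W[m][:,:2]),np.linalg.lstsq(np.c_[W[m][:,:2],np.ones(m.sum())],W[m][:,2],rcond=None)[0].round(4))
    hsv=cv2.cvtColor(p,cv2.COLOR_RGB2HSV).astype(int); m=(hsv[...,0]>8)&(hsv[...,0]<20)&(hsv[...,1]>180)&(hsv[...,2]>90)&(W[...,2]>150)&(W[...,2]<320)&(abs(W[...,0]-575)<95)&(abs(W[...,1]-85)<95)
    g=W[m]
    if len(g)<9: print("grip hidden"); continue
    z=np.median(g[:,2]); Q=np.array([onz(c,u,v,z)[:2] for v,u in np.argwhere(m)],np.float32); print("grip",z,cv2.minAreaRect(Q),len(Q))
  s=manip.sense(); print(s["q"].round(3),s["tool_pos"].round(1),s["ee_rot"][:,0].round(3),s["contact_force"].round(1),s["width"])
  return a,b
E
python3 -c "
from m2 import *
go()"
```

```text
scene (array([572.4,  86.7]), np.float64(68.4), 263) [ 1.300000e-03 -5.000000e-03  1.353055e+02]
grip 187.61758448780733 ((576.98095703125, 87.06210327148438), (48.059661865234375, 20.822246551513672), 74.47572326660156) 128
top (array([571.4,  83.2]), np.float64(68.6), 386) [2.400000e-03 4.000000e-03 1.345287e+02]
grip 189.90628360061874 ((574.0029296875, 86.03407287597656), (47.908851623535156, 12.80428409576416), 74.77474212646484) 120
[-0.397  0.313  0.142  1.972 -0.058  0.861  1.25 ] [449.9 104.6 245.5] [ 0.096  0.995 -0.   ] [0.5 0.1 0. ] 1.0002855953022802
```

The pan is now centred: (572,85) against the ring at (571,85), and level. The grip is at (574.3,86.5) with its axis at 74.6°. I'll turn and move over it.

carry_out --steps '[{"dx":0,"dy":0,"dz":0,"turn":10},{"dx":0,"dy":0,"dz":0,"turn":10},{"dx":0,"dy":0,"dz":0,"turn":10},{"dx":0,"dy":0,"dz":0,"turn":10},{"dx":0,"dy":0,"dz":0,"turn":10},{"dx":0,"dy":0,"dz":0,"turn":10},{"dx":0,"dy":0,"dz":0,"turn":10},{"dx":0,"dy":0,"dz":0,"turn":10},{"dx":0,"dy":0,"dz":0,"turn":10},{"dx":0,"dy":0,"dz":0,"turn":10}]'

```text
clock: 10.98
tool_pos: [449.3, 104.3, 244.4]
ee_rot: [[0.962, -0.273, -0.003], [-0.273, -0.962, -0.002], [-0.002, 0.002, -1.0]]
contact_force: [-0.7, 0.5, -0.3]
width: 1.001
```

carry_out --steps '[{"dx":0.02,"dy":-0.0026,"dz":0,"turn":0},{"dx":0.03,"dy":-0.004,"dz":0,"turn":0},{"dx":0.03,"dy":-0.004,"dz":0,"turn":0},{"dx":0.03,"dy":-0.004,"dz":0,"turn":0},{"dx":0.0147,"dy":-0.001,"dz":0,"turn":0},{"dx":0,"dy":0,"dz":0,"turn":0},{"dx":0,"dy":0,"dz":0,"turn":0}]'

```text
clock: 11.85
tool_pos: [573.3, 86.4, 245.4]
ee_rot: [[0.964, -0.267, -0.002], [-0.267, -0.964, 0.0], [-0.002, 0.0, -1.0]]
contact_force: [0.4, 0.3, 1.0]
width: 1.001
```

```bash
python3 -c "
from m2 import *
a,b=go()
save('s3',np.hstack([cv2.resize(x,None,fx=2.4,fy=2.4,interpolation=cv2.INTER_CUBIC) for x in (a[0][140:300,280:440],b[0][180:340,200:360])]))"
```

```text
scene (array([572.4,  86.6]), np.float64(68.4), 255) [-2.500000e-03  1.500000e-03  1.368756e+02]
grip 187.66053587310535 ((577.0178833007812, 87.06144714355469), (48.012996673583984, 20.76407814025879), 74.69062805175781) 128
top (array([571.3,  83.2]), np.float64(68.6), 257) [-6.400000e-03 -3.000000e-03  1.398911e+02]
grip 189.84417181362505 ((571.0068969726562, 74.4939193725586), (24.303056716918945, 11.878789901733398), 73.04916381835938) 67
[-0.541  0.535  0.542  1.679 -0.315  1.016 -0.164] [573.6  86.7 245.9] [ 0.964 -0.267 -0.001] [0.  0.5 0.2] 1.0021118949136067
```

View pics/s3.png

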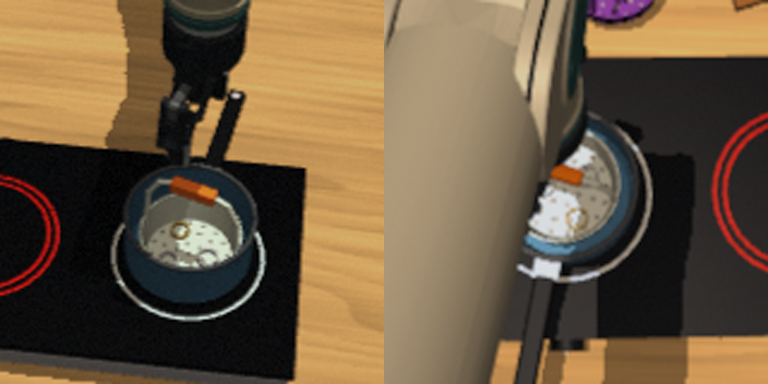

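The fingers are above the grip, which shows at (193,190) in the scene crop, with the jaws across the bar. Descending to the grip.

carry_out --steps '[{"dx":0.001,"dy":0,"dz":0.02,"turn":0},{"dx":0,"dy":0,"dz":0.02,"turn":0},{"dx":0,"dy":0,"dz":0.02,"turn":0},{"dx":0,"dy":0,"dz":0.015,"turn":0},{"dx":0,"dy":0,"dz":0.008,"turn":0},{"dx":0,"dy":0,"dz":0,"turn":0},{"dx":0,"dy":0,"dz":0,"turn":0}]'

```text
clock: 12.82
tool_pos: [576.2, 86.0, 163.5]
ee_rot: [[0.964, -0.267, 0.001], [-0.267, -0.964, 0.0], [0.001, -0.001, -1.0]]
contact_force: [-0.2, -1.0, 0.1]
width: 1.0
```

carry_out --steps '[{"dx":0,"dy":0,"dz":0,"turn":0},{"dx":0,"dy":0,"dz":0,"turn":0},{"dx":0,"dy":0,"dz":0,"turn":0},{"dx":0,"dy":0,"dz":0,"turn":0},{"dx":0,"dy":0,"dz":0,"turn":0},{"dx":0,"dy":0,"dz":0,"turn":0},{"dx":0,"dy":0,"dz":0,"turn":0},{"dx":0,"dy":0,"dz":0,"turn":0}]' --jaw 0.0

```text
clock: 13.82
tool_pos: [575.5, 86.1, 163.1]
ee_rot: [[0.964, -0.267, -0.0], [-0.267, -0.964, 0.0], [-0.0, -0.0, -1.0]]
contact_force: [-3.5, 0.1, 5.1]
width: 0.135
```

carry_out --steps '[{"dx":0,"dy":0,"dz":-0.003,"turn":0},{"dx":0,"dy":0,"dz":-0.006,"turn":0},{"dx":0,"dy":0,"dz":-0.01,"turn":0},{"dx":0,"dy":0,"dz":-0.01,"turn":0},{"dx":0,"dy":0,"dz":0,"turn":0}]'

```text
clock: 14.45
tool_pos: [576.5, 86.0, 193.1]
ee_rot: [[0.964, -0.267, 0.002], [-0.267, -0.964, 0.0], [0.002, -0.001, -1.0]]
contact_force: [-0.4, 0.8, -1.6]
width: 0.133
```

carry_out --steps '[{"dx":0,"dy":0,"dz":-0.006,"turn":0},{"dx":0,"dy":0,"dz":-0.012,"turn":0},{"dx":0,"dy":0,"dz":-0.014,"turn":0},{"dx":0,"dy":0,"dz":-0.014,"turn":0},{"dx":0,"dy":0,"dz":-0.014,"turn":0},{"dx":0,"dy":0,"dz":-0.01,"turn":0},{"dx":0,"dy":0,"dz":-0.006,"turn":0},{"dx":0,"dy":0,"dz":0,"turn":0},{"dx":0,"dy":0,"dz":0,"turn":0},{"dx":0,"dy":0,"dz":0,"turn":0}]'

```text
clock: 15.7
tool_pos: [575.3, 86.0, 267.4]
ee_rot: [[0.964, -0.268, -0.001], [-0.268, -0.964, -0.0], [-0.001, 0.0, -1.0]]
contact_force: [-0.5, -0.0, -1.6]
width: 0.134
```

```bash
python3 -c "
from m2 import *
a,b=go()
p,d,c=a; W=cloud(c,d); hsv=cv2.cvtColor(p,cv2.COLOR_RGB2HSV).astype(int)
m=(hsv[...,1]<50)&(hsv[...,2]>120)&(W[...,2]>160)&(W[...,2]<235)&(abs(W[...,0]-575)<80)&(abs(W[...,1]-86)<80)
w=W[m]; print('white z pct',np.percentile(w[:,2],[1,10,50,90,99]).round(1),w.mean(0).round(1))
t=w[w[:,2]>211]; print('basket rim',circ(t[:,:2]),np.linalg.lstsq(np.c_[t[:,:2],np.ones(len(t))],t[:,2],rcond=None)[0].round(3))
save('s4',np.hstack([cv2.resize(x,None,fx=3,fy=3,interpolation=cv2.INTER_CUBIC) for x in (a[0][140:300,300:430],b[0][180:340,220:350])]))"
```

```text
scene (array([572.5,  86.7]), np.float64(68.5), 185) [-6.000000e-03 -5.000000e-04  1.393217e+02]
grip 292.67431688169233 ((603.3368530273438, 94.27542114257812), (74.0026626586914, 45.67755126953125), 15.754443168640137) 65
top (array([571.5,  83.3]), np.float64(68.7), 245) [ 1.400000e-03 -5.000000e-03  1.358422e+02]
grip 294.8725285038762 ((568.0296020507812, 65.8393325805664), (7.826427936553955, 14.321403503417969), 39.355926513671875) 24
[-0.547  0.517  0.553  1.645 -0.301  1.066 -0.176] [575.5  86.  267.5] [ 0.964 -0.268 -0.001] [-0.1 -0.5 -0.2] 0.1333451332084221
white z pct [166.5 169.  172.4 208.6 216. ] [567.6  91.7 176.5]
basket rim (array([574.9,  87.4]), np.float64(54.7), 42) [2.00000e-03 2.40000e-02 2.11086e+02]
```

View pics/s4.png

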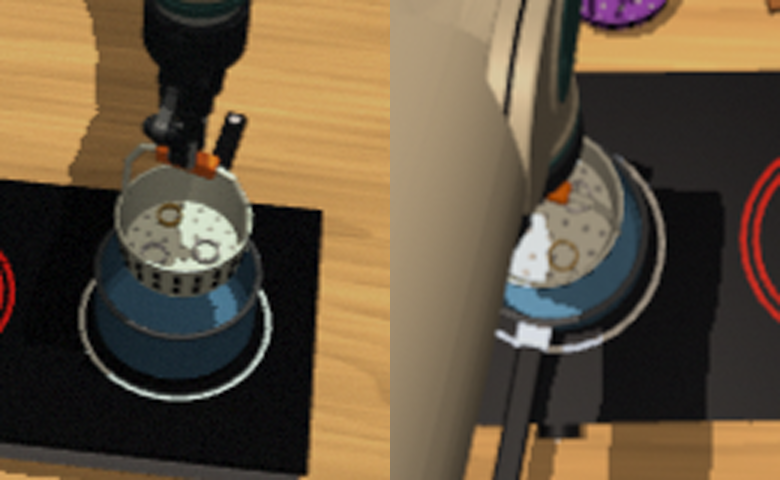

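The scene crop shows the basket hanging level over the pan, with three rings in it: brass at (170,215), silver at (155,250) and (205,250). The pan stands inside the white ring. The basket's underside is at about z = 169 mm, some 34 mm above the rim. I'll let it settle, then hand in.

carry_out --steps '[{"dx":0,"dy":0,"dz":0,"turn":0},{"dx":0,"dy":0,"dz":0,"turn":0},{"dx":0,"dy":0,"dz":0,"turn":0},{"dx":0,"dy":0,"dz":0,"turn":0}]'

```text
clock: 16.3
tool_pos: [575.7, 86.0, 267.9]
ee_rot: [[0.964, -0.267, 0.0], [-0.267, -0.964, 0.0], [0.0, -0.0, -1.0]]
contact_force: [-0.6, -0.1, -1.2]
width: 0.135
```

```bash
python3 -c "
from rig import manip
s=manip.sense(); print(s['tool_pos'],s['width'],s['clock']); print(manip.job_done())"
```

```text
[575.65442783  86.03005335 267.91556963] 0.1352365033705242 16.3
the job is handed in; nothing more can be done
None
```

The pan is off the heat and standing in the resting zone, and the arm is still holding the basket over it. I gripped the pan by its handle and slid it across, then lifted the basket by its orange grip. I handed in at 16.3 s.

- **Pan:** it is centred at about (572, 85), and the white ring is at (571, 85). The first slide stopped about 7 mm short in y, so I pushed it 8 mm further. The vertical force stayed at +1 to +4 N in the readings during the slide, so there was no sign of lifting.
- **Basket:** its underside is about 33 mm above the pan's rim, and it is centred over the pan and steady. Its rim measured within about 1.5° of level, from a sparse fit of 42 points.
- **Rings:** all three are visible in the basket.
- **Disagreements:** the two cameras differed by up to 3.5 mm in y on the pan's position. The gripper opening read a little lower than the handle and grip widths would suggest, but both grips held.

I did not measure the other things on the bench again at the end. Nothing in the run suggested the arm touched them.

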